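Put the scoop away in the sliding-lid spice box

TASK

Put the turquoise scoop away in the wooden spice box: slide the box's flat lid right across to uncover the cork-lined bay, lay the scoop (do not drop it) right way up and flat on the bay's floor, then slide the lid back until it is fully home over the scoop. The lid has no handle and is carried along by a fingertip pressed on its top; it is thin, so press just hard enough and never with more than 18 N on the box or lid. Leave the garlic press, butter dish lid, pepper grinder and jar where they stand.

Things in the scene. Friction and masses are not known exactly. Their poses are not given: they have to be found in the camera images.
- box: Dark wooden spice box, 116 (x) by 324 (y) by 62 mm high, fixed on cork feet, its underside 0 to 3 mm above the sill; origin at the centre of its underside, z up. Walls and floor 8 mm. A 38 mm high, 8 mm thick partition at y = 0 makes two bays, 100 by 150 mm inside: the one at -y is empty and cork-lined (for the scoop), the one at +y holds two low spice tins.
- lid_run (a joint): Travel of the pale plywood lid (98 by 148 by 6 mm, no handle, between the rails), m: 0 = home over the cork-lined bay, grows towards box +y, 0.158 = other stop, bay fully uncovered. Lid centre: box x = 0, y = -79 mm + this value. Dragging it takes about 5.5 N sideways; it stays where it is left. A fingertip's friction coefficient on it is about 0.65 to 1.
- bay (a point): Centre of the cork-lined bay's floor (box x = 0, y = -79 mm, 8 mm above the underside); axes as the box. The bay is 100 (x) by 150 mm (y), 31 mm deep below the lid's runner. The rails are warped: the middle of the lid's top lies 55 to 61 mm above the box's underside and this changes along the run, so feel for it. The lid lies on felt that gives 1 mm per 8 N, 3 mm at most.
- scoop: Turquoise plastic scoop, about 60 g, 130 long, 46 wide, 28 mm high, on its flat bottom; origin under mid-length on the underside, x towards the open mouth, z up. Bowl from x = -11 to +65 mm; bar handle from x = -65 to -11 mm, 14 mm wide (y), from 10 to 24 mm above the underside. Grip the handle across y, close behind the bowl.
- garlic_press: Steel garlic press lying flat, 175 by 70 by 34 mm; leave it alone. Origin under its middle.
- butter_lid: White ceramic butter dish lid with a blue knob, 95 by 150 by 79 mm; leave it alone. Origin at the centre of its underside.
- pepper_grinder: Small glass pepper grinder with a steel cap, 54 mm across, 130 mm high; leave it alone. Origin at the centre of its underside.
- jar: Amber glass jar with a wooden cap, 72 mm across, 100 mm high; leave it alone. Origin at the centre of its underside.
Mind the look-alikes: they are no part of the job. Of the things that look like the scoop, take the one that is nearest to the robot's base at the start.

How it is judged:
By the outcome, as a careful person would: the job done as asked, in the order asked, and still so for the second after the job is handed in, with the robot touching nothing.
It also fails if it takes over 72 s, if anything falls off the work surface, if the arm or the gripper's body presses on something with over 40 N, if the wrist force passes 120 N, or if a joint passes its speed limit or range.

ROBOT

A 7-joint arm with a two-finger parallel gripper is mounted at the origin on the work surface. World frame = base frame: x ahead of the robot, y to its left, z up, the work surface at z = 0. Lengths are in m, angles in rad, forces in N, time in s.
With the tool pointing down it reaches from about 0.425 to 0.875 m from the base axis. Payload 4.7 kg.
Tool frame: the origin (TCP) lies midway between the tips of the shut fingers; the grasp point (between the pads) lies 19 mm behind it; x points along the fingers, z is the direction in which the jaws open and shut, and the axes are right-handed (so a half turn about x gives the same grasp; the last joint's range is limited). The gripper opens to 87 mm and grips with 3 to 60 N. Pads are 19 mm wide; open, the fingers measure 117 mm over their backs; the gripper's body (75 mm by 190 mm) begins 51 mm behind the grasp point.
Start: joints at [-1.162, 0.321, -0.07, 1.45, 0.023, 1.371, -0.057], TCP at [0.25, 0.6, 0.223] pointing down, gripper open.
Joint ranges: [-2.86, 2.86], [-0.3, 2.09], [-1.38, 1.24], [0.06, 2.45], [-1.56, 4.7], [0.09, 2.05], [-2.69, 2.69]. Speed limits (rad/s): [2.57, 2.57, 3.14, 3.14, 3.14, 3.14, 3.14].

INTERFACE

Orientations are given as a rotation vector (axis times angle).
In Python, from bench import ctrl, vision, close_job gives the robot as it stands. The module is installed in compiled form; this text tells all that it offers.
- The arm moves only by the tool servo_tool, never from a script. Its argument "commands" is a list that holds one entry, the list of rows, each a list of 7 numbers: the turn, a rotation vector about the tool's x, y, z in degrees, then the shift along the tool's x, y, z in mm, then the finger opening in mm, from 0 to 87. In form: [[[wx, wy, wz, x, y, z, grip], ...]]. A call has 1 to 5 rows; each row is the pose to reach, as a shift and turn from the pose commanded when the call began, along the tool's axes at that moment; what a row does not reach only later rows make up. A row lasts 1/8 s, in which the tool goes at most 62.5 mm and 10.7 degrees, less where a joint would pass 70% of its speed; a pose out of reach is approached as far as the arm can. A call with a gripper value outside its range is refused whole. The fingers move at their own pace and stop on an object; "newtons" is the grip in N (left out, the last holds). Time passes only in rows, so rows that repeat a pose let the fingers close. It gives the time, the measured TCP pose, the force and the opening at its end, in the units of the state.
- ctrl.get_state(): the state, without advancing time (a new reading comes with each control period).
- vision.get_image(name): name is "side" or "top" or "wrist"; returns the picture (384x512x3 uint8, red, green, blue); there is no depth.
- vision.camera_info(name): a dict with "fov_y" (degrees; the focal length in pixels is half the picture's height over the tangent of half this angle, whatever the lens; pixels are square), "cx", "cy" (the principal point, pixels), "pose" (4x4, takes a point from camera to world coordinates). Camera axes: x right, y down, z forward; pixel columns grow to the right and rows downward; lengths in m; the calibration is good to about 2 mm. A picture is of the moment at which its call begins: read the wrist's pose just before it. camera_info takes no time and is no camera call; for the wrist camera it gives the pose at the moment of the call.
- close_job(): hands the job in, once; it reports no verdict.
The state is a dict: "time": time; "joint_positions": joint angles; "qd": joint speeds; "joint_torque": joint torques, N m; "position": TCP position; "tool_rot": TCP orientation; "ft_force": force on the tool from outside, world axes, zero at the start; "torque": the same for the moment, N m; "grip_width": opening from 0.0 (shut) to 1.0 (fully open).
Only numpy, scipy, OpenCV 4.12 (cv2) and the standard library are available. Lean on these libraries where they do the work, as an engineer would, in place of code of your own. Each camera call takes 0.05 s, during which the arm holds its last target. There are 200 camera calls.

## Working session

There is one attempt and no reset: what is moved stays moved. The work goes in short steps, Python scripts to look and compute and a tool call to move; the robot and the scene stay as the last step left them, time stands still between calls to the robot, and variables do not carry over. Pictures are saved under pics/ and viewed, about 8 in all and at most 12, crops included, and the job is handed in when it is done.

Besides the shell and the picture viewer there is one more tool, called after "Request:" as a command line: name --argument value ..., lists and objects as JSON in quotes. servo_tool: Moves the arm, as the interface text tells. Its arguments: {"type":"object","properties":{"commands":{"type":"array"},"newtons":{"type":"number"}},"required":["commands"]}

```bash
mkdir -p pics; cat > h.py <<'E'
import numpy as np,cv2
from scipy.spatial.transform import Rotation as R
from bench import ctrl,vision,close_job
def snap(n,f):
    c=vision.camera_info(n); im=vision.get_image(n); cv2.imwrite('pics/'+f,im[:,:,::-1]); return im,c
def ray(c,u,v):
    f=192/np.tan(np.radians(c['fov_y'])/2); T=np.array(c['pose'])
    return T[:3,3],T[:3,:3]@np.array([(u-c['cx'])/f,(v-c['cy'])/f,1])
def onz(c,u,v,z):
    o,d=ray(c,u,v); return (o+d*(z-o[2])/d[2]).round(4)
def proj(c,p):
    f=192/np.tan(np.radians(c['fov_y'])/2); T=np.array(c['pose']); q=T[:3,:3].T@(np.array(p)-T[:3,3]); return (f*q[0]/q[2]+c['cx'],f*q[1]/q[2]+c['cy'])
def st():
    s=ctrl.get_state(); print('t',s['time'],'p',np.round(s['position'],4),'rv',np.round(s['tool_rot'],4),'f',np.round(s['ft_force'],2),'g',round(s['grip_width'],3)); print(R.from_rotvec(s['tool_rot']).as_matrix().round(4)); return s
E
python3 - <<'E'
from h import *
s=st()
ims=[]
for n in['side','top','wrist']:
    im,c=snap(n,n+'0.png'); print(n,c['fov_y'],c['cx'],c['cy'],np.array(c['pose']).round(3).tolist()); ims.append(im)
cv2.imwrite('pics/a.png',cv2.resize(ims[1],(800,600),interpolation=cv2.INTER_CUBIC)[:,:,::-1])
cv2.imwrite('pics/b.png',np.hstack([ims[0],ims[2]])[:,:,::-1][:, :])
cv2.imwrite('pics/b.png',cv2.resize(np.hstack([ims[0],ims[2]])[:,:,::-1],(800,300),interpolation=cv2.INTER_AREA))
E
```

```text
t 0.0 p [0.2498 0.5995 0.2214] rv [-0.9148  1.3721  0.9129] f [-0.76 -0.31 -0.24] g 1.0
[[-7.000e-04 -9.231e-01  3.846e-01]
 [-1.800e-03  3.846e-01  9.231e-01]
 [-1.000e+00 -1.000e-04 -1.900e-03]]
side 44.28610486827957 256.1197294510411 192.7879684099004 [[0.674, 0.417, -0.61, 1.475], [0.739, -0.401, 0.542, -0.65], [-0.019, -0.816, -0.578, 0.904], [0.0, 0.0, 0.0, 1.0]]
top 57.1357650924517 258.1704465639022 197.7470942473961 [[-0.01, -0.98, 0.197, 0.336], [-1.0, 0.011, 0.002, 0.159], [-0.004, -0.197, -0.98, 1.119], [0.0, 0.0, 0.0, 1.0]]
wrist 65.27158158191901 259.51462037476847 191.1270440138065 [[0.384, 0.885, 0.265, 0.177], [0.923, -0.367, -0.111, 0.63], [-0.001, 0.287, -0.958, 0.382], [0.0, 0.0, 0.0, 1.0]]
```

View pics/a.png

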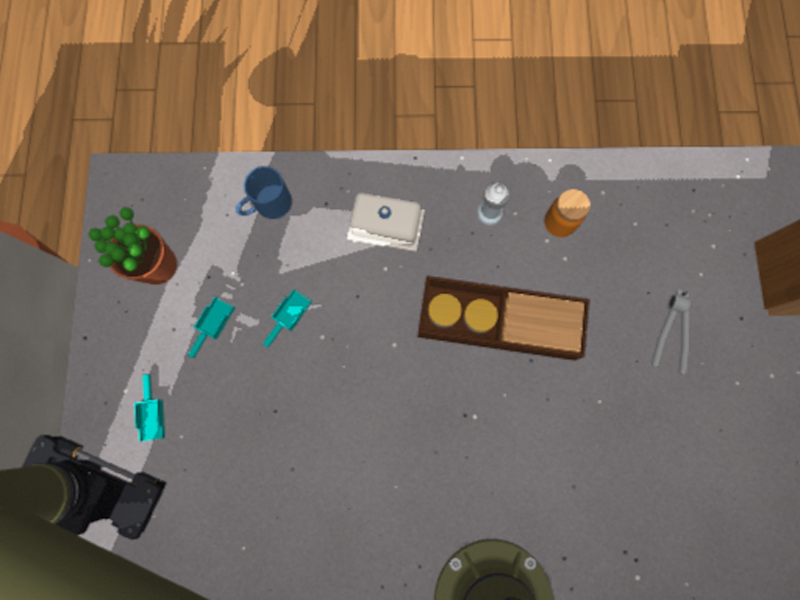

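View pics/b.png

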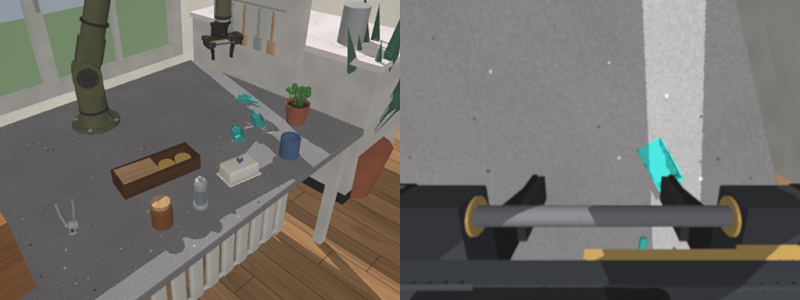

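The top view shows three scoops at about (149,410), (210,325) and (288,315), scale 800x600. The box is at (503,317) with the lid over its right end. Next I measure all of them.

```bash
cat > m.py <<'E'
from h import *
im=cv2.imread('pics/top0.png'); c=vision.camera_info('top')
hsv=cv2.cvtColor(im,cv2.COLOR_BGR2HSV)
m=cv2.inRange(hsv,(82,120,60),(98,255,255)); 
n,l,s,cen=cv2.connectedComponentsWithStats(m)
for i in range(1,n):
    if s[i,4]<40: continue
    ys,xs=np.where(l==i); P=np.array([onz(c,x,y,.018)[:2] for x,y in zip(xs,ys)])
    a=cv2.minAreaRect((P*1000).astype(np.float32)); mu=P.mean(0); w,v=np.linalg.eigh(np.cov((P-mu).T)); ax=v[:,1]
    t=(P-mu)@ax; 
    if abs(t.max())>abs(t.min()): ax=-ax;t=-t  # handle = long tail side -> mouth is +ax
    mid=mu+ax*(t.max()+t.min())/2
    print('scoop px',cen[i].round(),s[i,4],'rect',np.round(a[0]),np.round(a[1]),'mid',mid.round(3),'dist',np.linalg.norm(mid).round(3),'yaw',np.degrees(np.arctan2(ax[1],ax[0])).round(1))
# box: dark brown
for nm,lo,hi,z in[('wood',(3,60,15),(18,255,90),.06),('lid',(8,60,110),(20,200,255),.058)]:
    m=cv2.inRange(hsv,lo,hi); m[:170]=0; m[240:]=0; m[:,:260]=0; m[:,385:]=0
    if nm=='lid': m[:, :320]=0
    ys,xs=np.where(m>0); P=np.array([onz(c,x,y,z)[:2]*1000 for x,y in zip(xs,ys)],np.float32)
    a=cv2.minAreaRect(P); print(nm,len(xs),a,cv2.boxPoints(a).round(0).tolist())
for nm,u,v,z in[('press',672,332,.03),('butter',385,212,.079),('grinder',497,190,.13),('jar',573,205,.1)]:
    print(nm,onz(c,u*.64,v*.64,z))
for q in[(427,277),(588,298),(581,358),(418,337)]: print('corner',onz(c,q[0]*.64,q[1]*.64,.0635))
E
python3 m.py
```

```text
scoop px [184. 201.] 432 rect [538. 405.] [ 51. 127.] mid [0.538 0.405] dist 0.673 yaw -35.4
scoop px [135. 206.] 462 rect [522. 559.] [ 54. 128.] mid [0.522 0.559] dist 0.765 yaw -30.1
scoop px [ 95. 265.] 523 rect [367. 665.] [127.  55.] mid [0.366 0.666] dist 0.76 yaw -169.2
wood 1800 ((529.9857177734375, -34.49298095703125), (322.5021667480469, 124.08033752441406), 80.86430358886719) [[443.0, -184.0], [566.0, -204.0], [617.0, 115.0], [494.0, 135.0]]
lid 1624 ((521.0767822265625, -115.39230346679688), (162.36929321289062, 100.49675750732422), 80.93080139160156) [[459.0, -188.0], [558.0, -203.0], [583.0, -43.0], [484.0, -27.0]]
press [ 0.502  -0.3751  0.03  ]
butter [0.7426 0.1948 0.079 ]
grinder [ 0.7646 -0.0212  0.13  ]
jar [ 0.7446 -0.174   0.1   ]
corner [0.6119 0.1129 0.0635]
corner [ 0.566  -0.2016  0.0635]
corner [ 0.4485 -0.1792  0.0635]
corner [0.4925 0.1325 0.0635]
```

```bash
cat >> h.py <<'E'
def rot(a): 
    a=np.radians(a); z=np.array([np.cos(a),np.sin(a),0]); x=np.array([0,0,-1.]); return np.stack([x,np.cross(z,x),z],1)
def plan(wps,p=None,M=None,step=60,cap=None):
    "wps: list of (xyz, jaw yaw deg, grip mm, step mm); prints calls"
    s=ctrl.get_state(); p=np.array(s['position']); M=R.from_rotvec(s['tool_rot']).as_matrix()
    rows=[]
    for q,a,g,step in wps:
        q=np.array(q,float); N=rot(a); D=R.from_matrix(M.T@N); n=int(max(np.ceil(np.linalg.norm(q-p)*1000/step),np.ceil(np.degrees(D.magnitude())/10),1))
        for i in range(1,n+1): rows.append((p+(q-p)*i/n,M@R.from_rotvec(D.as_rotvec()*i/n).as_matrix(),g))
        p,M=q,N
    s0=(np.array(s['position']),R.from_rotvec(s['tool_rot']).as_matrix())
    for k in range(0,len(rows),5):
        out=[]
        for q,N,g in rows[k:k+5]:
            out.append([*np.degrees(R.from_matrix(s0[1].T@N).as_rotvec()).round(1).tolist(),*(s0[1].T@(q-s0[0])*1000).round(0).tolist(),g])
        print(out); s0=(rows[min(k+4,len(rows)-1)][0],rows[min(k+4,len(rows)-1)][1])
E
python3 -c "
from h import *
plan([((.503,-.1,.2),-9,0,58)])"
```

```text
[[5.9, -0.0, 0.0, 2.0, -39.0, -42.0, 0], [11.8, -0.0, 0.0, 3.0, -77.0, -84.0, 0], [17.6, -0.0, 0.0, 5.0, -116.0, -127.0, 0], [23.5, -0.0, 0.0, 7.0, -155.0, -169.0, 0], [29.4, -0.0, 0.0, 9.0, -193.0, -211.0, 0]]
[[5.9, -0.0, 0.0, 2.0, -54.0, -18.0, 0], [11.8, -0.0, 0.0, 3.0, -109.0, -36.0, 0], [17.6, -0.0, 0.0, 5.0, -163.0, -53.0, 0], [23.5, -0.0, 0.0, 7.0, -218.0, -71.0, 0], [29.4, -0.0, 0.0, 9.0, -272.0, -89.0, 0]]
[[5.9, -0.0, 0.0, 2.0, -56.0, 11.0, 0], [11.8, -0.0, 0.0, 3.0, -112.0, 22.0, 0], [17.6, -0.0, 0.0, 5.0, -168.0, 34.0, 0]]
```

Request:
servo_tool --commands '[[[5.9, 0, 0, 2, -39, -42, 0], [11.8, 0, 0, 3, -77, -84, 0], [17.6, 0, 0, 5, -116, -127, 0], [23.5, 0, 0, 7, -155, -169, 0], [29.4, 0, 0, 9, -193, -211, 0]]]'

```text
time: 0.78
position: [0.3475, 0.329, 0.2134]
tool_rot: [-0.516, 1.508, 0.516]
ft_force: [-0.3, -0.0, 0.4]
grip_width: 0.513
```

Request:
servo_tool --commands '[[[5.9, 0, 0, 2, -54, -18, 0], [11.8, 0, 0, 3, -109, -36, 0], [17.6, 0, 0, 5, -163, -53, 0], [23.5, 0, 0, 7, -218, -71, 0], [29.4, 0, 0, 9, -272, -89, 0]]]'

```text
time: 1.4
position: [0.4445, 0.06, 0.2045]
tool_rot: [-0.115, 1.567, 0.115]
ft_force: [1.1, 0.7, 0.5]
grip_width: 0.019
```

Request:
servo_tool --commands '[[[5.9, 0, 0, 2, -56, 11, 0], [11.8, 0, 0, 3, -112, 22, 0], [17.6, 0, 0, 5, -168, 34, 0], [17.6, 0, 0, 5, -168, 34, 0], [17.6, 0, 0, 5, -168, 34, 0]]]'

```text
time: 2.02
position: [0.5026, -0.0985, 0.1992]
tool_rot: [0.124, 1.568, -0.123]
ft_force: [-0.2, 0.6, 0.9]
grip_width: 0.007
```

```bash
python3 -c "
from h import *
st(); im,c=snap('wrist','w1.png'); print(np.array(c['pose']).round(3).tolist())
b=(.530,-.0345);r=np.radians(-9)
im=im[:,:,::-1].copy()
for x,y,z in [(-58,162,64),(58,162,64),(58,-162,64),(-58,-162,64),(0,0,64),(50,4,40),(-50,4,40),(50,154,64),(-50,154,64)]:
    u=proj(c,(b[0]+(x*np.cos(r)-y*np.sin(r))/1000,b[1]+(x*np.sin(r)+y*np.cos(r))/1000,z/1000)); print(x,y,np.round(u))
    cv2.circle(im,(int(u[0]),int(u[1])),2,(0,0,255),-1)
cv2.imwrite('pics/w1o.png',im)"
```

```text
t 2.025 p [ 0.5026 -0.0985  0.1992] rv [ 0.1236  1.5683 -0.1228] f [-0.23  0.59  0.88] g 0.007
[[-1.000e-03  1.562e-01  9.877e-01]
 [ 6.000e-04  9.877e-01 -1.562e-01]
 [-1.000e+00  4.000e-04 -1.100e-03]]
[[0.988, -0.149, -0.045, 0.515], [-0.155, -0.947, -0.282, -0.021], [-0.001, 0.286, -0.958, 0.359], [0.0, 0.0, 0.0, 1.0]]
-58 162 [209. -95.]
58 162 [354. -95.]
58 -162 [327. 265.]
-58 -162 [222. 265.]
0 0 [277. 114.]
50 4 [325. 109.]
-50 4 [228. 109.]
50 154 [343. -83.]
-50 154 [219. -83.]
```

View pics/w1o.png

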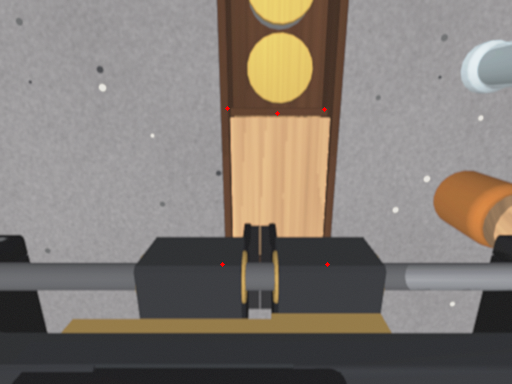

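The wrist view shows the lid between columns 231 and 329, with its +y edge at row ~115. The tins are above it, and the projected box centre sits a few mm left of the true one. I refine from the lid edges.

```bash
python3 - <<'E'
from h import *
c=vision.camera_info('wrist'); im=cv2.imread('pics/w1.png'); 
for r in(90,130,180,225):
    print(r,[tuple(im[r,x]) [2] for x in range(212,352,2)])
print([int(x) for x in im[95:130,280,2]])
hsv=cv2.cvtColor(im,cv2.COLOR_BGR2HSV)
m=cv2.inRange(hsv,(5,50,150),(20,200,255)); m[:105]=0;m[236:]=0;m[:,:215]=0;m[:,345:]=0
P=[]
for r in range(122,232,4):
    xs=np.where(m[r]>0)[0]; a=onz(c,xs.min()-.5,r,.060);b=onz(c,xs.max()+.5,r,.060); P.append([*((a+b)/2)[:2],np.linalg.norm(a-b)])
P=np.array(P); v=np.linalg.svd(P[:,:2]-P[:,:2].mean(0))[2][0]; print('mid',P[:,:2].mean(0),'width',P[:,2].mean(),'y-axis ang',np.degrees(np.arctan2(v[1],v[0]))%180)
top=np.where(m[:,280]>0)[0].min(); print('top row',top,onz(c,280,top-.5,.060))
E
```

```text
90 [np.uint8(159), np.uint8(160), np.uint8(162), np.uint8(158), np.uint8(107), np.uint8(94), np.uint8(94), np.uint8(94), np.uint8(71), np.uint8(69), np.uint8(74), np.uint8(93), np.uint8(94), np.uint8(93), np.uint8(93), np.uint8(92), np.uint8(91), np.uint8(92), np.uint8(94), np.uint8(95), np.uint8(96), np.uint8(153), np.uint8(225), np.uint8(229), np.uint8(227), np.uint8(228), np.uint8(230), np.uint8(228), np.uint8(227), np.uint8(227), np.uint8(228), np.uint8(229), np.uint8(228), np.uint8(227), np.uint8(230), np.uint8(227), np.uint8(228), np.uint8(228), np.uint8(226), np.uint8(227), np.uint8(227), np.uint8(228), np.uint8(227), np.uint8(223), np.uint8(228), np.uint8(224), np.uint8(162), np.uint8(102), np.uint8(94), np.uint8(98), np.uint8(102), np.uint8(102), np.uint8(102), np.uint8(98), np.uint8(96), np.uint8(89), np.uint8(67), np.uint8(68), np.uint8(72), np.uint8(72), np.uint8(70), np.uint8(86), np.uint8(96), np.uint8(94), np.uint8(92), np.uint8(136), np.uint8(163), np.uint8(158), np.uint8(159), np.uint8(162)]
130 [np.uint8(152), np.uint8(154), np.uint8(153), np.uint8(155), np.uint8(14
[... 2658 characters left out ...]
8(222), np.uint8(220), np.uint8(217), np.uint8(215), np.uint8(208), np.uint8(210), np.uint8(215), np.uint8(218), np.uint8(218), np.uint8(216), np.uint8(216), np.uint8(217), np.uint8(219), np.uint8(203), np.uint8(92), np.uint8(102), np.uint8(100), np.uint8(102), np.uint8(150), np.uint8(158), np.uint8(161), np.uint8(160), np.uint8(160), np.uint8(161), np.uint8(157), np.uint8(157), np.uint8(155), np.uint8(157)]
[229, 229, 229, 229, 229, 229, 223, 191, 137, 102, 96, 96, 93, 92, 96, 98, 97, 96, 96, 101, 127, 167, 202, 216, 219, 219, 219, 218, 219, 218, 218, 218, 218, 218, 218]
mid [ 0.5226875  -0.09624464] width 0.0976841077446274 y-axis ang 81.07462222961856
top row 116 [ 0.5325 -0.0356  0.06  ]
```

```bash
python3 -c "
from h import *
plan([((.520,-.109,.072),-8.9,0,50)])"
```

```text
[[0.0, -0.0, -0.0, 42.0, -3.0, 6.0, 0], [0.0, -0.0, -0.0, 85.0, -6.0, 13.0, 0], [0.0, -0.1, -0.0, 127.0, -9.0, 19.0, 0]]
```

Request:
servo_tool --commands '[[[0, -0.1, 0, 42, -3, 6, 0], [0, -0.1, 0, 85, -6, 13, 0], [0, -0.1, 0, 120, -8, 19, 0], [0, -0.1, 0, 127, -8, 19, 0], [0, -0.1, 0, 127, -8, 19, 0]]]' --newtons 20

```text
time: 2.7
position: [0.5205, -0.1089, 0.073]
tool_rot: [0.123, 1.566, -0.122]
ft_force: [0.3, 0.2, 0.7]
grip_width: 0.005
```

Request:
servo_tool --commands '[[[0, 0, 0, 2, 0, 0, 0], [0, 0, 0, 4, 0, 0, 0], [0, 0, 0, 6, 0, 0, 0], [0, 0, 0, 7, 0, 0, 0], [0, 0, 0, 7, 0, 0, 0]]]'

```text
time: 3.32
position: [0.5204, -0.1101, 0.0655]
tool_rot: [0.124, 1.566, -0.124]
ft_force: [-0.0, -0.6, 0.5]
grip_width: 0.005
```

Request:
servo_tool --commands '[[[0, 0, 0, 1, 0, 0, 0], [0, 0, 0, 2, 0, 0, 0], [0, 0, 0, 2, 0, 0, 0]]]'

```text
time: 3.7
position: [0.5204, -0.1101, 0.0634]
tool_rot: [0.123, 1.566, -0.124]
ft_force: [0.3, 0.1, -0.7]
grip_width: 0.002
```

Request:
servo_tool --commands '[[[0, 0, 0, 1, 0, 0, 0], [0, 0, 0, 1.5, 0, 0, 0], [0, 0, 0, 1.5, 0, 0, 0]]]'

```text
time: 4.08
position: [0.5205, -0.11, 0.062]
tool_rot: [0.124, 1.566, -0.124]
ft_force: [0.1, 0.9, 0.0]
grip_width: 0.004
```

Request:
servo_tool --commands '[[[0, 0, 0, 1, 0, 0, 0], [0, 0, 0, 1.5, 0, 0, 0], [0, 0, 0, 1.5, 0, 0, 0]]]'

```text
time: 4.45
position: [0.5206, -0.1101, 0.0611]
tool_rot: [0.124, 1.565, -0.123]
ft_force: [-1.1, -0.6, 4.6]
grip_width: 0.006
```

Request:
servo_tool --commands '[[[0, 0, 0, 0.5, 0, 0, 0], [0, 0, 0, 0.9, 0, 0, 0], [0, 0, 0, 0.9, 0, 0, 0]]]'

```text
time: 4.82
position: [0.5207, -0.1101, 0.0606]
tool_rot: [0.124, 1.565, -0.123]
ft_force: [-3.5, -0.4, 7.6]
grip_width: 0.008
```

Request:
servo_tool --commands '[[[0, 0, 0, 0.6, 0, 0, 0], [0, 0, 0, 1, 1, 0, 0], [0, 0, 0, 1, 4, 0, 0], [0, 0, 0, 1, 8, 0, 0], [0, 0, 0, 1, 12, 0, 0]]]'

```text
time: 5.45
position: [0.5222, -0.1012, 0.06]
tool_rot: [0.123, 1.565, -0.127]
ft_force: [-4.2, -4.5, 10.0]
grip_width: 0.008
```

Request:
servo_tool --commands '[[[0, 0, 0, 0.4, 3, -0.5, 0], [0, 0, 0, 0.4, 6, -1, 0], [0, 0, 0, 0.4, 9, -1, 0], [0, 0, 0, 0.4, 12, -1, 0], [0, 0, 0, 0.4, 15, -1, 0]]]'

```text
time: 6.08
position: [0.5245, -0.0863, 0.0598]
tool_rot: [0.122, 1.563, -0.127]
ft_force: [-2.5, -5.7, 9.2]
grip_width: 0.005
```

Request:
servo_tool --commands '[[[0, 0, 0, 0.6, 3, -0.3, 0], [0, 0, 0, 0.9, 6, -0.5, 0], [0, 0, 0, 1.1, 9, -0.5, 0], [0, 0, 0, 1.2, 12, -0.5, 0], [0, 0, 0, 1.3, 15, -0.5, 0]]]'

```text
time: 6.7
position: [0.5269, -0.0714, 0.059]
tool_rot: [0.123, 1.562, -0.127]
ft_force: [-2.8, -4.4, 12.2]
grip_width: 0.006
```

Request:
servo_tool --commands '[[[0, 0, 0, 0, 4, 0, 0], [0, 0, 0, 0.2, 8, 0, 0], [0, 0, 0, 0.4, 12, 0, 0], [0, 0, 0, 0.5, 16, 0, 0], [0, 0, 0, 0.6, 20, 0, 0]]]'

```text
time: 7.32
position: [0.5301, -0.0515, 0.0584]
tool_rot: [0.123, 1.562, -0.127]
ft_force: [-3.2, -5.5, 13.7]
grip_width: 0.004
```

```bash
cat > lid.py <<'E'
from h import *
s=st(); im,c=snap('top','t.png')
hsv=cv2.cvtColor(im,cv2.COLOR_RGB2HSV)
m=cv2.inRange(hsv,(8,60,110),(20,200,255)); b=np.array([.5325,-.031]); r=np.radians(-8.93)
ex=np.array([np.cos(r),np.sin(r)]);ey=np.array([-np.sin(r),np.cos(r)])
for x in(-42,-36,36,42):
    v=[]
    for y in range(-165,165):
        u=proj(c,(*(b+ex*x/1000+ey*y/1000),.06)); v.append(m[int(round(u[1])),int(round(u[0]))]>0)
    ys=np.where(v)[0]-165; print(x,'lid y range',ys.min(),ys.max(),len(ys))
print('finger box xy',[(np.array(s['position'][:2])-b)@e*1000 for e in(ex,ey)])
E
python3 lid.py
```

```text
t 7.325 p [ 0.5301 -0.0515  0.0584] rv [ 0.1228  1.5624 -0.1268] f [-3.21 -5.53 13.69] g 0.004
[[ 0.0046  0.1584  0.9874]
 [-0.0029  0.9874 -0.1584]
 [-1.     -0.0022  0.005 ]]
-42 lid y range -12 51 58
-36 lid y range -12 119 62
36 lid y range 6 51 46
42 lid y range 6 52 47
finger box xy [np.float64(0.7871524593983027), np.float64(-20.60695932534792)]
```

Request:
servo_tool --commands '[[[0, 0, 0, -0.4, 4, -0.5, 0], [0, 0, 0, -0.3, 8, -0.5, 0], [0, 0, 0, -0.2, 12, -0.5, 0], [0, 0, 0, -0.1, 16, -0.5, 0], [0, 0, 0, 0, 20, -0.5, 0]]]'

```text
time: 8.0
position: [0.5331, -0.0317, 0.0583]
tool_rot: [0.123, 1.561, -0.127]
ft_force: [-0.9, -5.7, 9.9]
grip_width: 0.007
```

Request:
servo_tool --commands '[[[0, 0, 0, 0.5, 4, 0, 0], [0, 0, 0, 0.7, 8, 0, 0], [0, 0, 0, 0.8, 12, 0, 0], [0, 0, 0, 0.8, 16, 0, 0], [0, 0, 0, 0.8, 20, 0, 0]]]'

```text
time: 8.62
position: [0.5364, -0.0118, 0.0576]
tool_rot: [0.123, 1.562, -0.127]
ft_force: [-1.9, -5.4, 12.0]
grip_width: 0.001
```

Request:
servo_tool --commands '[[[0, 0, 0, 0, 4, 0, 0], [0, 0, 0, 0.1, 8, 0, 0], [0, 0, 0, 0.2, 12, 0, 0], [0, 0, 0, 0.2, 16, 0, 0], [0, 0, 0, 0.2, 20, 0, 0]]]'

```text
time: 9.25
position: [0.5395, 0.0079, 0.0573]
tool_rot: [0.123, 1.562, -0.127]
ft_force: [-1.8, -4.7, 10.1]
grip_width: 0.008
```

Request:
servo_tool --commands '[[[0, 0, 0, 0.4, 4, 0, 0], [0, 0, 0, 0.6, 8, 0, 0], [0, 0, 0, 0.8, 12, 0, 0], [0, 0, 0, 0.8, 16, 0, 0], [0, 0, 0, 0.8, 20, 0, 0]]]'

```text
time: 9.88
position: [0.5427, 0.0278, 0.0566]
tool_rot: [0.123, 1.562, -0.126]
ft_force: [-1.3, -6.3, 11.8]
grip_width: 0.004
```

Request:
servo_tool --commands '[[[0, 0, 0, 0, 4, 0, 0], [0, 0, 0, 0, 8, 0, 0], [0, 0, 0, 0.1, 11, 0, 0], [0, 0, 0, 0.1, 14, 0, 0], [0, 0, 0, 0.1, 16, 0, 0]]]'

```text
time: 10.5
position: [0.5452, 0.0437, 0.0563]
tool_rot: [0.123, 1.562, -0.126]
ft_force: [-1.1, -4.8, 10.0]
grip_width: -0.0
```

Request:
servo_tool --commands '[[[0, 0, 0, 0.1, 1, 0, 0], [0, 0, 0, 0.1, 2, 0, 0], [0, 0, 0, 0.2, 3, 0, 0], [0, 0, 0, 0.2, 4, 0, 0], [0, 0, 0, 0.2, 5, 0, 0]]]'

```text
time: 11.12
position: [0.5458, 0.0468, 0.0561]
tool_rot: [0.122, 1.562, -0.129]
ft_force: [-0.9, -8.1, 11.3]
grip_width: 0.01
```

```bash
python3 lid.py
```

```text
t 11.125 p [0.5458 0.0468 0.0561] rv [ 0.1223  1.5619 -0.1287] f [-0.95 -8.1  11.34] g 0.01
[[ 0.0049  0.1592  0.9872]
 [-0.0045  0.9872 -0.1592]
 [-1.     -0.0037  0.0055]]
-42 lid y range -142 149 103
-36 lid y range -142 150 104
36 lid y range -142 150 123
42 lid y range 112 148 37
finger box xy [np.float64(1.0919292405288898), np.float64(78.96545376172834)]
```

Request:
servo_tool --commands '[[[0, 0, 0, -20, -3, 0, 0], [0, 0, 0, -60, -3, 0, 20], [0, 0, 0, -120, -3, 0, 50], [0, 0, 0, -144, -3, 0, 50], [0, 0, 0, -144, -3, 0, 50]]]'

```text
time: 11.8
position: [0.5448, 0.0485, 0.2003]
tool_rot: [0.125, 1.561, -0.122]
ft_force: [0.2, -0.6, -0.3]
grip_width: 0.371
```

```bash
python3 -c "
from h import *
st();plan([((.60,.36,.2),54.6,50,55)])"
```

```text
t 11.8 p [0.5448 0.0485 0.2003] rv [ 0.1249  1.5613 -0.1221] f [ 0.24 -0.65 -0.31] g 0.371
[[ 0.0061  0.1567  0.9876]
 [ 0.0013  0.9876 -0.1567]
 [-1.      0.0022  0.0058]]
[[-9.1, 0.1, 0.0, 0.0, 45.0, 1.0, 50], [-18.2, 0.1, 0.0, 0.0, 90.0, 2.0, 50], [-27.3, 0.2, 0.0, 0.0, 136.0, 2.0, 50], [-36.4, 0.2, 0.0, 1.0, 181.0, 3.0, 50], [-45.4, 0.3, 0.0, 1.0, 226.0, 4.0, 50]]
[[-9.1, 0.1, 0.0, 0.0, 31.0, 33.0, 50], [-18.2, 0.1, 0.0, 0.0, 62.0, 66.0, 50]]
```

Request:
servo_tool --commands '[[[-9.1, 0.1, 0, 0, 45, 1, 50], [-18.2, 0.1, 0, 0, 90, 2, 50], [-27.3, 0.2, 0, 0, 136, 2, 50], [-36.4, 0.2, 0, 1, 181, 3, 50], [-45.4, 0.3, 0, 1, 226, 4, 50]]]'

```text
time: 12.42
position: [0.5819, 0.2719, 0.1947]
tool_rot: [-0.502, 1.519, 0.501]
ft_force: [0.2, -0.4, 0.7]
grip_width: 0.579
```

Request:
servo_tool --commands '[[[-9.1, 0.1, 0, 0, 31, 33, 50], [-18.2, 0.1, 0, 0, 62, 66, 50], [-18.2, 0.1, 0, 0, 62, 66, 50], [-18.2, 0.1, 0, 0, 62, 66, 50]]]'

```text
time: 12.92
position: [0.5987, 0.3587, 0.1949]
tool_rot: [-0.744, 1.449, 0.741]
ft_force: [-0.2, 0.2, -0.2]
grip_width: 0.572
```

```bash
python3 - <<'E'
from h import *
st(); im,c=snap('wrist','w2.png'); 
hsv=cv2.cvtColor(im,cv2.COLOR_RGB2HSV); m=cv2.inRange(hsv,(82,120,60),(98,255,255))
n,l,s,cen=cv2.connectedComponentsWithStats(m)
for i in range(1,n):
    if s[i,4]>100: print(s[i],cen[i], onz(c,*cen[i],.02))
t,_=snap('top','t2.png'); cv2.imwrite('pics/both.png',np.hstack([im,t[120:,150:400][:, :].copy() if 0 else cv2.resize(t[150:290,170:400],(288,384))])[:,:,::-1])
E
```

```text
t 12.925 p [0.5987 0.3587 0.1949] rv [-0.7443  1.4489  0.7414] f [-0.19  0.25 -0.22] g 0.572
[[-0.0066 -0.8142  0.5806]
 [-0.0054  0.5806  0.8142]
 [-1.      0.0022 -0.0082]]
[ 355    0   56   68 3343] [381.42476817  31.10918337] [0.5494 0.5425 0.02  ]
[ 243   38   43  124 3419] [264.13073998 113.92717169] [0.547  0.4001 0.02  ]
```

View pics/both.png

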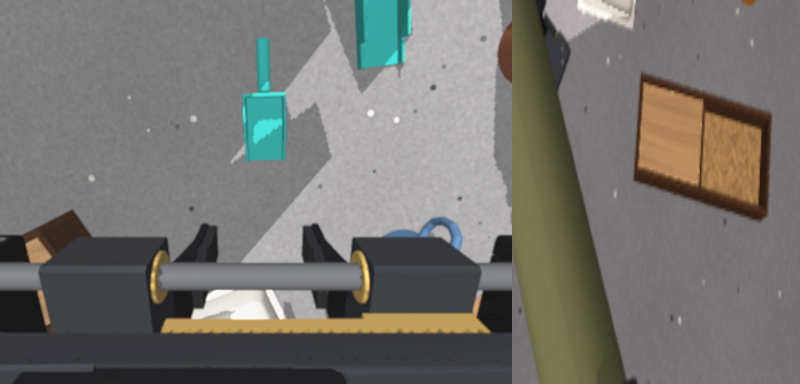

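Wrist view: the target scoop is right way up, its handle along column ~263.5, rows 38–92, with the bowl from row 92 to 160. The top view crop shows the cork bay uncovered and the lid over the tins.

```bash
python3 - <<'E'
from h import *
c=vision.camera_info('wrist'); im=cv2.imread('pics/w2.png')
hsv=cv2.cvtColor(im,cv2.COLOR_BGR2HSV); m=cv2.inRange(hsv,(82,120,60),(98,255,255)); m[:,:230]=0;m[:,300:]=0
for r in(40,50,60,70,80,88,92,96,100,120,150,158):
    x=np.where(m[r]>0)[0]; print(r,x.min(),x.max())
h=[]
for r in range(42,88,2):
    x=np.where(m[r]>0)[0]; h.append(onz(c,x.mean(),r,.024)[:2])
h=np.array(h); v=np.linalg.svd(h-h.mean(0))[2][0]; v=v*np.sign(v[0]); print('handle mid',h.mean(0),'yaw',np.degrees(np.arctan2(v[1],v[0])))
e=onz(c,263,37.5,.024)[:2]; f=onz(c,264.5,161.5,.001)[:2]; b=onz(c,264,92,.026)[:2]
print('end',e,'mouth',f,np.linalg.norm(e-f),'bowlback',b,np.linalg.norm(b-e)); 
g=e+v*(.042); print('grasp',g, 'via mouth',f-v*.088)
plan([((g[0],g[1],.06),54.6,50,50)])
E
```

```text
40 257 268
50 257 268
60 257 268
70 257 269
80 258 269
88 258 269
92 259 283
96 243 284
100 243 284
120 243 285
150 246 284
158 246 284
handle mid [0.50668261 0.42711739] yaw -33.48837475294862
end [0.4865 0.4416] mouth [0.5942 0.3675] 0.13072910922973502 bowlback [0.5296 0.4123] 0.052116216286296126
grasp [0.52152791 0.41842575] via mouth [0.52080819 0.41605556]
[[-0.0, -0.1, -0.0, 34.0, 25.0, 1.0, 50], [-0.1, -0.2, -0.0, 68.0, 49.0, 2.0, 50], [-0.1, -0.3, -0.1, 102.0, 74.0, 4.0, 50], [-0.2, -0.4, -0.1, 136.0, 98.0, 5.0, 50]]
```

```bash
python3 - <<'E'
from h import *
plan([((.521,.4175,.08),55.5,50,48),((.521,.4175,.003),55.5,50,28)])
E
```

```text
[[-0.3, -0.1, -0.0, 29.0, 25.0, 1.0, 50], [-0.5, -0.2, -0.1, 58.0, 49.0, 2.0, 50], [-0.8, -0.3, -0.1, 87.0, 74.0, 3.0, 50], [-1.1, -0.4, -0.1, 116.0, 98.0, 4.0, 50], [-1.1, -0.4, -0.1, 142.0, 98.0, 4.0, 50]]
[[0.0, 0.0, 0.0, 26.0, 0.0, 0.0, 50], [0.0, 0.0, 0.0, 51.0, 0.0, 0.0, 50]]
```

Request:
servo_tool --commands '[[[-0.3, -0.1, 0, 29, 25, 1, 50], [-0.5, -0.2, -0.1, 58, 49, 2, 50], [-0.8, -0.3, -0.1, 87, 74, 3, 50], [-1.1, -0.4, -0.1, 116, 98, 4, 50], [-1.1, -0.4, -0.1, 142, 98, 4, 50]]]'

```text
time: 13.65
position: [0.5187, 0.4206, 0.0545]
tool_rot: [-0.757, 1.433, 0.761]
ft_force: [0.5, 0.2, -0.1]
grip_width: 0.572
```

Request:
servo_tool --commands '[[[0, 0, 0, 20, 0, 0, 50], [0, 0, 0, 35, 0, 0, 50], [0, 0, 0, 40, 0, 0, 50], [0, 0, 0, 40, 0, 0, 50], [0, 0, 0, 40, 0, 0, 50]]]'

```text
time: 14.28
position: [0.5217, 0.4201, 0.0163]
tool_rot: [-0.756, 1.431, 0.759]
ft_force: [-0.3, 0.5, 0.2]
grip_width: 0.579
```

```bash
python3 - <<'E'
from h import *
st();im,c=snap('wrist','w3.png')
plan([((.521,.4175,.003),55.5,50,28)])
E
```

```text
t 14.275 p [0.5217 0.4201 0.0163] rv [-0.7558  1.4311  0.7586] f [-0.26  0.52  0.17] g 0.579
[[ 2.300e-03 -8.258e-01  5.640e-01]
 [ 3.200e-03  5.640e-01  8.258e-01]
 [-1.000e+00 -1.000e-04  3.900e-03]]
[[0.2, 0.2, 0.0, 13.0, -1.0, -3.0, 50]]
```

View pics/w3.png

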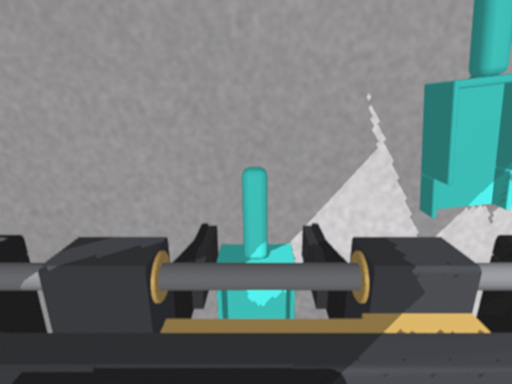

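The wrist view shows the handle between the fingers at col ~255, against a finger middle of 260, with the bowl just in front. I shift −3 mm, go down and grip.

Request:
servo_tool --commands '[[[0.2, 0.2, 0, 7, 0.5, -3, 50], [0.2, 0.2, 0, 13, 1, -3, 50], [0.2, 0.2, 0, 13, 1, -3, 50], [0.2, 0.2, 0, 13, 1, -3, 10], [0.2, 0.2, 0, 13, 1, -3, 8]]]' --newtons 25

```text
time: 14.95
position: [0.5187, 0.418, 0.0025]
tool_rot: [-0.755, 1.436, 0.755]
ft_force: [0.3, 1.0, 0.2]
grip_width: 0.425
```

Request:
servo_tool --commands '[[[0, 0, 0, 0, 0, 0, 5], [0, 0, 0, 0, 0, 0, 5], [0, 0, 0, 0, 0, 0, 5], [0, 0, 0, 0, 0, 0, 5]]]'

```text
time: 15.45
position: [0.5184, 0.4177, 0.0024]
tool_rot: [-0.755, 1.437, 0.755]
ft_force: [-0.8, -1.3, 1.6]
grip_width: 0.162
```

Request:
servo_tool --commands '[[[0, 0, 0, -4, 0, 0, 5], [0, 0, 0, -15, 0, 0, 5], [0, 0, 0, -40, 0, 0, 5], [0, 0, 0, -80, 0, 0, 5], [0, 0, 0, -120, 0, 0, 5]]]'

```text
time: 16.08
position: [0.5187, 0.4179, 0.1242]
tool_rot: [-0.755, 1.436, 0.755]
ft_force: [-0.0, 0.5, -0.2]
grip_width: 0.16
```

Request:
servo_tool --commands '[[[0, 0, 0, -30, 0, 0, 5], [0, 0, 0, -45, 0, 0, 5], [0, 0, 0, -45, 0, 0, 5]]]'

```text
time: 16.45
position: [0.5191, 0.4183, 0.1684]
tool_rot: [-0.755, 1.435, 0.755]
ft_force: [-0.9, -0.4, -1.0]
grip_width: 0.159
```

```bash
python3 - <<'E'
from h import *
st();plan([((.524,-.087,.16),-8.9,5,45)])
w,_=snap('wrist','w4.png');s,_=snap('side','s4.png')
t=cv2.imread('pics/t2.png'); c=vision.camera_info('top'); b=np.array([.5325,-.031]); r=np.radians(-8.93)
ex=np.array([np.cos(r),np.sin(r)]);ey=np.array([-np.sin(r),np.cos(r)])
for y0,d in((0,1),):
  for x in(-25,0,25):
    v=[]
    for y in range(-180,-120,2):
        u=proj(c,(*(b+ex*x/1000+ey*y/1000),.063)); v.append(int(cv2.getRectSubPix(t,(1,1),u)[0,0,2]))
    print('end wall from y=-180 step2',x,v)
cv2.imwrite('pics/c4.png',np.hstack([w[:,100:430],cv2.resize(s[20:220,200:400],(384,384))])[:,:,::-1])
E
```

```text
t 16.45 p [0.5191 0.4183 0.1684] rv [-0.7546  1.4348  0.7552] f [-0.86 -0.42 -1.03] g 0.159
[[ 6.000e-04 -8.239e-01  5.667e-01]
 [ 7.000e-04  5.667e-01  8.239e-01]
 [-1.000e+00 -1.000e-04  9.000e-04]]
[[5.4, 0.0, -0.0, 1.0, -24.0, -34.0, 5], [10.7, 0.0, -0.0, 1.0, -48.0, -69.0, 5], [16.1, 0.0, -0.0, 2.0, -73.0, -103.0, 5], [21.5, 0.0, -0.0, 3.0, -97.0, -138.0, 5], [26.8, 0.0, -0.0, 3.0, -121.0, -172.0, 5]]
[[5.4, 0.0, -0.0, 1.0, -37.0, -20.0, 5], [10.7, 0.0, -0.0, 1.0, -74.0, -40.0, 5], [16.1, 0.0, -0.0, 2.0, -111.0, -59.0, 5], [21.5, 0.0, -0.0, 3.0, -149.0, -79.0, 5], [26.8, 0.0, -0.0, 3.0, -186.0, -99.0, 5]]
[[5.4, 0.0, -0.0, 1.0, -42.0, -1.0, 5], [10.7, 0.0, -0.0, 1.0, -84.0, -2.0, 5]]
end wall from y=-180 step2 -25 [119, 119, 121, 122, 123, 123, 118, 107, 88, 76, 68, 55, 47, 42, 44, 45, 44, 44, 70, 117, 154, 171, 174, 167, 161, 154, 152, 151, 152, 153]
end wall from y=-180 step2 0 [118, 118, 118, 118, 118, 119, 117, 103, 84, 72, 63, 54, 47, 44, 43, 43, 43, 44, 62, 96, 140, 156, 166, 170, 169, 168, 169, 171, 174, 179]
end wall from y=-180 step2 25 [119, 118, 119, 119, 120, 121, 118, 100, 84, 69, 65, 57, 49, 45, 42, 41, 42, 45, 49, 114, 155, 169, 163, 159, 159, 157, 153, 144, 143, 145]
```

View pics/c4.png

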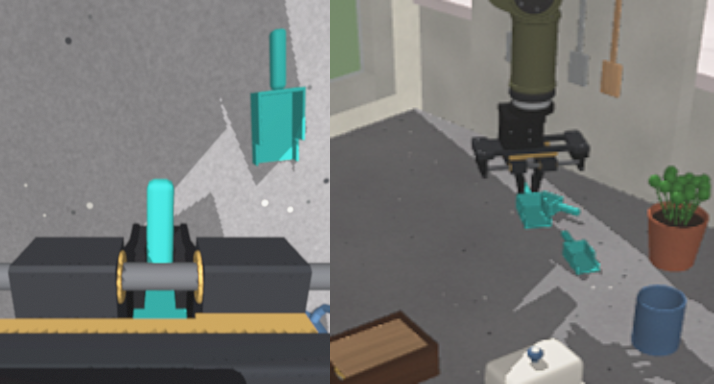

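Wrist view: the handle is held centrally (col 260), its end at row ~180. In the side view the scoop hangs level. I check the tilt against projection.

```bash
python3 - <<'E'
from h import *
s=ctrl.get_state(); c=vision.camera_info('wrist'); p=np.array(s['position']); M=R.from_rotvec(s['tool_rot']).as_matrix()
for t in(-4,-2,0,2,4):   # tilt about jaw axis at grasp
    T=np.radians(t); d=np.array([.040,.024-.0215]) # back, up from grasp point
    q=np.array([d[0]*np.cos(T)-d[1]*np.sin(T),d[0]*np.sin(T)+d[1]*np.cos(T)])
    w=p+M@np.array([-(.019+q[1]),q[0],0]); print(t,np.round(proj(c,w),1))
im=cv2.imread('pics/w4.png');m=cv2.inRange(cv2.cvtColor(im,cv2.COLOR_BGR2HSV),(82,120,60),(98,255,255));m[:,:240]=0;m[:,280:]=0
print('end row',np.where(m.any(1))[0].min())
E
```

```text
-4 [259.5 183.9]
-2 [259.5 184.7]
0 [259.5 185.6]
2 [259.5 186.6]
4 [259.5 187.7]
end row 179
```

Request:
servo_tool --commands '[[[5.4, 0, 0, 1, -24, -34, 5], [10.7, 0, 0, 1, -48, -69, 5], [16.1, 0, 0, 2, -73, -103, 5], [21.5, 0, 0, 3, -97, -138, 5], [26.8, 0, 0, 3, -121, -172, 5]]]'

```text
time: 17.18
position: [0.5197, 0.2057, 0.1626]
tool_rot: [-0.391, 1.539, 0.389]
ft_force: [0.6, -0.2, -0.8]
grip_width: 0.156
```

Request:
servo_tool --commands '[[[5.4, 0, 0, 1, -37, -20, 5], [10.7, 0, 0, 1, -74, -40, 5], [16.1, 0, 0, 2, -111, -59, 5], [21.5, 0, 0, 3, -149, -79, 5], [26.8, 0, 0, 3, -186, -99, 5]]]'

```text
time: 17.8
position: [0.5228, -0.0056, 0.1614]
tool_rot: [-0.022, 1.572, 0.021]
ft_force: [0.9, -1.2, -1.4]
grip_width: 0.157
```

Request:
servo_tool --commands '[[[5.4, 0, 0, 1, -42, -1, 5], [10.7, 0, 0, 1, -84, -2, 5], [10.7, 0, 0, 1, -84, -2, 5], [10.7, 0, 0, 1, -84, -2, 5]]]'

```text
time: 18.3
position: [0.5237, -0.0872, 0.1604]
tool_rot: [0.122, 1.569, -0.122]
ft_force: [-0.2, 0.5, -1.1]
grip_width: 0.157
```

```bash
python3 - <<'E'
from h import *
st();plan([((.524,-.086,.025),-8.9,5,30)])
w,_=snap('wrist','w5.png');s,_=snap('side','s5.png')
cv2.imwrite('pics/c5.png',np.hstack([w[:,100:430],cv2.resize(s[100:300,100:300],(384,384))])[:,:,::-1])
E
```

```text
t 18.3 p [ 0.5237 -0.0872  0.1604] rv [ 0.1215  1.5687 -0.122 ] f [-0.16  0.53 -1.14] g 0.157
[[-1.400e-03  1.544e-01  9.880e-01]
 [-2.000e-04  9.880e-01 -1.544e-01]
 [-1.000e+00 -4.000e-04 -1.300e-03]]
[[0.0, -0.0, 0.0, 27.0, 0.0, 0.0, 5], [0.0, -0.0, 0.0, 54.0, 1.0, 0.0, 5], [0.0, -0.0, 0.0, 81.0, 1.0, 0.0, 5], [0.0, -0.1, 0.0, 108.0, 1.0, 0.0, 5], [0.0, -0.1, 0.0, 135.0, 1.0, 0.0, 5]]
```

View pics/c5.png

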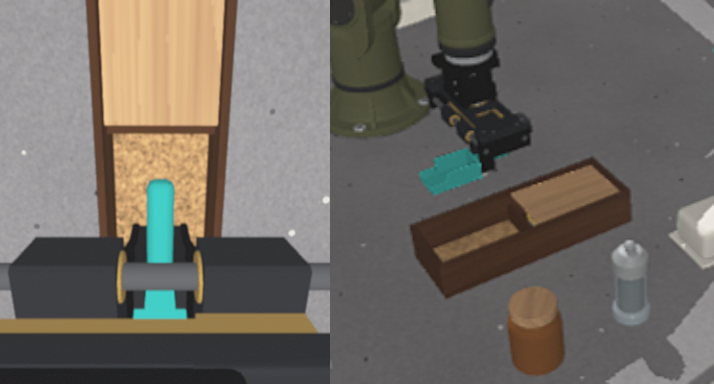

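```bash
python3 - <<'E'
from h import *
s=ctrl.get_state(); c=vision.camera_info('side'); p=np.array(s['position']); M=R.from_rotvec(s['tool_rot']).as_matrix()
im=cv2.imread('pics/s5.png'); x0,y0,k=140,165,8
im=cv2.resize(im[y0:y0+65,x0:x0+85],None,fx=k,fy=k,interpolation=cv2.INTER_CUBIC)
def P(x,y,z): # scoop coords mm, grasp x=-23
    w=p+M@np.array([-(z-2.4)/1000,-(x+23)/1000,y/1000]); u=proj(c,w); return int((u[0]-x0+.5)*k),int((u[1]-y0+.5)*k)
for a,b in [((65,23,0),(-11,23,0)),((65,-23,0),(65,23,0)),((65,23,0),(65,23,28)),((65,23,28),(-11,23,28)),((-11,23,0),(-11,23,28)),((65,-23,28),(-11,-23,28)),((-11,-23,28),(-11,23,28)),((-11,7,24),(-65,7,24))]:
    cv2.line(im,P(*a),P(*b),(0,0,255),1)
cv2.imwrite('pics/s5z.png',im)
E
```

```text
(no output)
```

View pics/s5z.png

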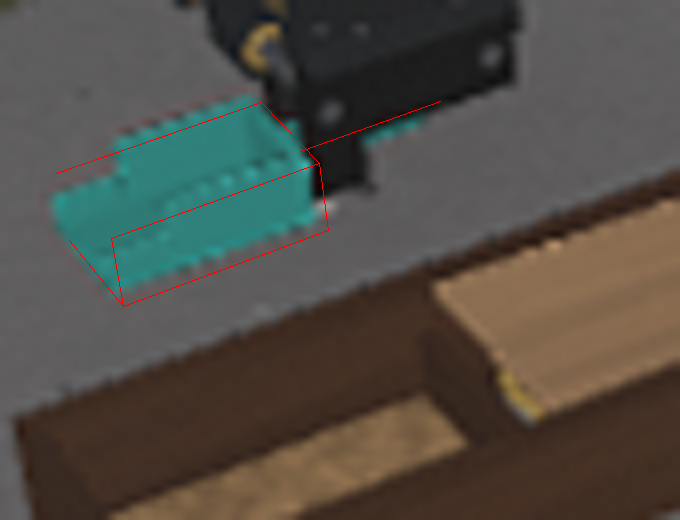

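The side crop shows the held scoop lying parallel to the projected level outline within about 1°. Lowering it into the bay.

Request:
servo_tool --commands '[[[0, 0, 0, 30, 0, 0, 5], [0, 0, 0, 60, 0, 0, 5], [0, -0.1, 0, 85, 0, 0, 5], [0, -0.1, 0, 100, 0, 0, 5], [0, -0.1, 0, 115, 0, 0, 5]]]'

```text
time: 19.02
position: [0.5244, -0.0865, 0.0453]
tool_rot: [0.119, 1.566, -0.12]
ft_force: [-0.7, -0.5, 0.5]
grip_width: 0.155
```

Request:
servo_tool --commands '[[[0, 0, 0, 9, 0, 0, 5], [0, 0, 0, 16, 0, 0, 5], [0, 0, 0, 21, 0, 0, 5], [0, 0, 0, 23, 0, 0, 5], [0, 0, 0, 23, 0, 0, 5]]]'

```text
time: 19.65
position: [0.5241, -0.0872, 0.0228]
tool_rot: [0.12, 1.566, -0.122]
ft_force: [1.2, -1.0, -1.0]
grip_width: 0.155
```

Request:
servo_tool --commands '[[[0, 0, 0, 2, 0, 0, 5], [0, 0, 0, 4, 0, 0, 5], [0, 0, 0, 6, 0, 0, 5], [0, 0, 0, 7, 0, 0, 5], [0, 0, 0, 7, 0, 0, 5]]]'

```text
time: 20.27
position: [0.5239, -0.0872, 0.0156]
tool_rot: [0.12, 1.567, -0.122]
ft_force: [0.7, 0.8, -0.5]
grip_width: 0.16
```

Request:
servo_tool --commands '[[[0, 0, 0, 1, 0, 0, 5], [0, 0, 0, 1.5, 0, 0, 5], [0, 0, 0, 1.5, 0, 0, 5]]]'

```text
time: 20.65
position: [0.5239, -0.0872, 0.0142]
tool_rot: [0.12, 1.567, -0.122]
ft_force: [-0.0, 0.0, -0.6]
grip_width: 0.159
```

Request:
servo_tool --commands '[[[0, 0, 0, 1, 0, 0, 5], [0, 0, 0, 1.5, 0, 0, 5], [0, 0, 0, 1.5, 0, 0, 5]]]'

```text
time: 21.02
position: [0.5239, -0.0872, 0.0126]
tool_rot: [0.12, 1.567, -0.122]
ft_force: [-1.0, 0.4, 0.1]
grip_width: 0.159
```

Request:
servo_tool --commands '[[[0, 0, 0, 0.8, 0, 0, 5], [0, 0, 0, 1.2, 0, 0, 5], [0, 0, 0, 1.2, 0, 0, 5]]]'

```text
time: 21.4
position: [0.5239, -0.0872, 0.0116]
tool_rot: [0.12, 1.567, -0.122]
ft_force: [-0.6, 0.2, 0.5]
grip_width: 0.157
```

Request:
servo_tool --commands '[[[0, 0, 0, 0.6, 0, 0, 5], [0, 0, 0, 1, 0, 0, 5], [0, 0, 0, 1, 0, 0, 5]]]'

```text
time: 21.78
position: [0.524, -0.0871, 0.0115]
tool_rot: [0.121, 1.567, -0.121]
ft_force: [-2.5, 1.2, 10.0]
grip_width: 0.162
```

Contact at TCP z 0.0115 (consistent with a floor at about 9 mm). I ease off and release.

Request:
servo_tool --commands '[[[0, 0, 0, -0.8, 0, 0, 5], [0, 0, 0, -0.8, 0, 0, 20], [0, 0, 0, -0.8, 0, 0, 34], [0, 0, 0, -0.8, 0, 0, 34], [0, 0, 0, -0.8, 0, 0, 34]]]'

```text
time: 22.4
position: [0.524, -0.0872, 0.0112]
tool_rot: [0.12, 1.567, -0.122]
ft_force: [0.3, -0.2, -0.8]
grip_width: 0.38
```

Request:
servo_tool --commands '[[[0, 0, 0, -5, 0, 0, 34], [0, 0, 0, -20, 0, 0, 34], [0, 0, 0, -50, 0, 0, 34], [0, 0, 0, -100, 0, 0, 34], [0, 0, 0, -150, 0, 0, 34]]]'

```text
time: 23.02
position: [0.5237, -0.0873, 0.1638]
tool_rot: [0.121, 1.566, -0.122]
ft_force: [1.2, 1.1, -0.2]
grip_width: 0.392
```

Request:
servo_tool --commands '[[[0, 0, 0, -20, -60, 0, 10], [0, 0, 0, -40, -110, 0, 0], [0, 0, 0, -50, -120, 0, 0], [0, 0, 0, -50, -120, 0, 0]]]'

```text
time: 23.52
position: [0.5057, -0.2062, 0.2127]
tool_rot: [0.122, 1.564, -0.123]
ft_force: [-0.0, 0.4, -0.6]
grip_width: 0.041
```

```bash
python3 - <<'E'
from h import *
st()
w,_=snap('wrist','w6.png');s,_=snap('side','s6.png')
cv2.imwrite('pics/c6.png',np.hstack([w[:,100:430],cv2.resize(s[140:270,130:260],(384,384))])[:,:,::-1])
E
```

```text
t 23.525 p [ 0.5057 -0.2062  0.2127] rv [ 0.1218  1.5641 -0.1227] f [-0.04  0.39 -0.63] g 0.041
[[ 3.200e-03  1.551e-01  9.879e-01]
 [-8.000e-04  9.879e-01 -1.551e-01]
 [-1.000e+00 -3.000e-04  3.300e-03]]
```

View pics/c6.png

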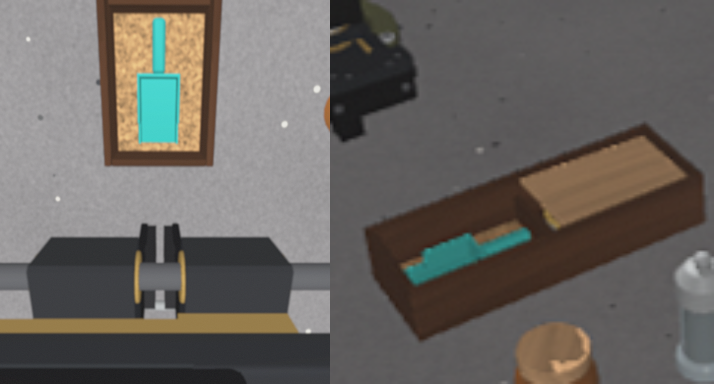

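The scoop lies flat, centred and right way up on the cork (wrist crop: handle (158,20) to mouth (158,142)). The lid is still at the far stop. Now I go back to the lid centre.

```bash
python3 - <<'E'
from h import *
plan([((.545,.047,.2),-8.9,0,55),((.545,.047,.075),-8.9,0,50),((.545,.047,.064),-8.9,0,20)])
E
```

```text
[[0.0, 0.0, -0.0, 2.0, 51.0, 0.0, 0], [0.1, 0.0, -0.0, 4.0, 102.0, 0.0, 0], [0.1, 0.0, -0.0, 7.0, 152.0, 1.0, 0], [0.2, 0.0, -0.0, 9.0, 203.0, 1.0, 0], [0.2, 0.0, -0.0, 11.0, 254.0, 1.0, 0]]
[[0.0, -0.0, 0.0, 42.0, 0.0, -0.0, 0], [0.0, -0.0, 0.0, 83.0, 0.0, -0.0, 0], [0.0, -0.0, 0.0, 125.0, 0.0, -0.0, 0], [0.0, -0.0, 0.0, 136.0, 0.0, -0.0, 0]]
```

Request:
servo_tool --commands '[[[0, 0, 0, 2, 51, 0, 0], [0.1, 0, 0, 4, 102, 0, 0], [0.1, 0, 0, 7, 152, 1, 0], [0.2, 0, 0, 9, 203, 1, 0], [0.2, 0, 0, 11, 254, 1, 0]]]'

```text
time: 24.25
position: [0.5445, 0.0491, 0.1992]
tool_rot: [0.12, 1.568, -0.122]
ft_force: [-0.0, -0.2, 0.6]
grip_width: 0.003
```

Request:
servo_tool --commands '[[[0, 0, 0, 42, 0, 0, 0], [0, 0, 0, 83, 0, 0, 0], [0, 0, 0, 120, 0, 0, 0], [0, 0, 0, 132, 0, 0, 0], [0, 0, 0, 132, 0, 0, 0]]]'

```text
time: 24.88
position: [0.5448, 0.046, 0.0677]
tool_rot: [0.121, 1.568, -0.124]
ft_force: [-0.2, -0.2, 0.8]
grip_width: 0.003
```

Request:
servo_tool --commands '[[[0, 0, 0, 2, 0, 0, 0], [0, 0, 0, 4, 0, 0, 0], [0, 0, 0, 6, 0, 0, 0], [0, 0, 0, 6, 0, 0, 0]]]'

```text
time: 25.38
position: [0.5455, 0.0451, 0.0623]
tool_rot: [0.123, 1.566, -0.124]
ft_force: [-0.1, 0.4, -0.1]
grip_width: 0.005
```

Request:
servo_tool --commands '[[[0, 0, 0, 2, 0, 0, 0], [0, 0, 0, 4, 0, 0, 0], [0, 0, 0, 5, 0, 0, 0], [0, 0, 0, 5, 0, 0, 0]]]'

```text
time: 25.88
position: [0.5455, 0.0451, 0.0574]
tool_rot: [0.123, 1.566, -0.124]
ft_force: [-1.5, 0.0, 3.2]
grip_width: 0.006
```

Request:
servo_tool --commands '[[[0, 0, 0, 1, 0, -0.5, 0], [0, 0, 0, 2, 0, -0.5, 0], [0, 0, 0, 2.3, -2, -0.5, 0], [0, 0, 0, 2.2, -5, -0.5, 0], [0, 0, 0, 2.1, -9, -0.5, 0]]]'

```text
time: 26.5
position: [0.5448, 0.0401, 0.0566]
tool_rot: [0.125, 1.564, -0.119]
ft_force: [-1.2, 6.5, 9.3]
grip_width: 0.006
```

Request:
servo_tool --commands '[[[0, 0, 0, 0.8, -3, 0, 0], [0, 0, 0, 0.8, -6, 0, 0], [0, 0, 0, 0.7, -9, 0, 0], [0, 0, 0, 0.6, -12, 0, 0], [0, 0, 0, 0.5, -15, 0, 0]]]'

```text
time: 27.12
position: [0.5424, 0.0253, 0.0565]
tool_rot: [0.126, 1.565, -0.118]
ft_force: [-2.5, 6.7, 13.0]
grip_width: 0.008
```

```bash
python3 lid.py
```

```text
t 27.125 p [0.5424 0.0253 0.0565] rv [ 0.1256  1.5646 -0.1185] f [-2.51  6.72 13.03] g 0.008
[[ 0.0031  0.1548  0.9879]
 [ 0.0043  0.9879 -0.1548]
 [-1.      0.0047  0.0024]]
-42 lid y range -142 130 76
-36 lid y range -142 131 79
36 lid y range -142 132 93
42 lid y range 90 129 40
finger box xy [np.float64(1.0782117398442346), np.float64(57.19733557207519)]
```

Request:
servo_tool --commands '[[[0, 0, 0, -0.4, -4, 0, 0], [0, 0, 0, -0.5, -8, 0, 0], [0, 0, 0, -0.6, -12, 0, 0], [0, 0, 0, -0.7, -16, 0, 0], [0, 0, 0, -0.8, -20, 0, 0]]]'

```text
time: 27.8
position: [0.5393, 0.0054, 0.0572]
tool_rot: [0.125, 1.565, -0.119]
ft_force: [-2.9, 5.8, 11.8]
grip_width: 0.005
```

Request:
servo_tool --commands '[[[0, 0, 0, -0.1, -4, -0.5, 0], [0, 0, 0, -0.2, -8, -0.5, 0], [0, 0, 0, -0.3, -12, -0.5, 0], [0, 0, 0, -0.4, -16, -0.5, 0], [0, 0, 0, -0.5, -20, -0.5, 0]]]'

```text
time: 28.42
position: [0.536, -0.0145, 0.0577]
tool_rot: [0.125, 1.564, -0.119]
ft_force: [-1.1, 6.2, 10.9]
grip_width: 0.006
```

Request:
servo_tool --commands '[[[0, 0, 0, 0, -4, 0, 0], [0, 0, 0, -0.1, -8, 0, 0], [0, 0, 0, -0.2, -12, 0, 0], [0, 0, 0, -0.3, -16, 0, 0], [0, 0, 0, -0.4, -20, 0, 0]]]'

```text
time: 29.05
position: [0.5328, -0.0343, 0.0582]
tool_rot: [0.125, 1.564, -0.119]
ft_force: [-1.9, 6.7, 11.7]
grip_width: 0.01
```

Request:
servo_tool --commands '[[[0, 0, 0, -0.1, -4, 0, 0], [0, 0, 0, -0.2, -8, 0, 0], [0, 0, 0, -0.3, -12, 0, 0], [0, 0, 0, -0.4, -16, 0, 0], [0, 0, 0, -0.5, -20, 0, 0]]]'

```text
time: 29.68
position: [0.5296, -0.0542, 0.0586]
tool_rot: [0.125, 1.564, -0.119]
ft_force: [-3.0, 5.1, 12.6]
grip_width: 0.007
```

Request:
servo_tool --commands '[[[0, 0, 0, -0.4, -4, -0.5, 0], [0, 0, 0, -0.5, -8, -0.5, 0], [0, 0, 0, -0.6, -12, -0.5, 0], [0, 0, 0, -0.7, -16, -0.5, 0], [0, 0, 0, -0.9, -20, -0.5, 0]]]'

```text
time: 30.3
position: [0.5264, -0.074, 0.0594]
tool_rot: [0.125, 1.564, -0.119]
ft_force: [-1.2, 6.1, 10.7]
grip_width: 0.006
```

Request:
servo_tool --commands '[[[0, 0, 0, 0.1, -4, 0, 0], [0, 0, 0, -0.1, -8, 0, 0], [0, 0, 0, -0.2, -12, 0, 0], [0, 0, 0, -0.4, -16, 0, 0], [0, 0, 0, -0.5, -20, 0, 0]]]'

```text
time: 30.92
position: [0.5232, -0.0939, 0.0599]
tool_rot: [0.125, 1.564, -0.119]
ft_force: [-1.3, 5.9, 11.0]
grip_width: -0.001
```

Request:
servo_tool --commands '[[[0, 0, 0, 0, -3, 0, 0], [0, 0, 0, -0.1, -6, 0, 0], [0, 0, 0, -0.2, -9, 0, 0], [0, 0, 0, -0.3, -12, 0, 0], [0, 0, 0, -0.3, -14, 0, 0]]]'

```text
time: 31.55
position: [0.521, -0.1079, 0.0602]
tool_rot: [0.125, 1.564, -0.12]
ft_force: [-1.1, 5.5, 11.3]
grip_width: 0.003
```

Request:
servo_tool --commands '[[[0, 0, 0, 0, -1, 0, 0], [0, 0, 0, 0, -2, 0, 0], [0, 0, 0, 0, -3, 0, 0], [0, 0, 0, 0, -4, 0, 0], [0, 0, 0, 0, -5, 0, 0]]]'

```text
time: 32.17
position: [0.5204, -0.1115, 0.0602]
tool_rot: [0.126, 1.564, -0.118]
ft_force: [-0.7, 8.7, 10.4]
grip_width: 0.006
```

Request:
servo_tool --commands '[[[0, 0, 0, 0.2, -0.5, 0, 0], [0, 0, 0, 0.2, -1, 0, 0], [0, 0, 0, 0.2, -1.5, 0, 0], [0, 0, 0, 0.2, -1.5, 0, 0]]]'

```text
time: 32.67
position: [0.5204, -0.1126, 0.0601]
tool_rot: [0.126, 1.564, -0.118]
ft_force: [-0.8, 9.3, 11.9]
grip_width: 0.005
```

Request:
servo_tool --commands '[[[0, 0, 0, -4, 0, 0, 0], [0, 0, 0, -20, 0, 0, 0], [0, 0, 0, -70, 0, 0, 0], [0, 0, 0, -120, 0, 0, 0], [0, 0, 0, -150, 0, 0, 0]]]'

```text
time: 33.3
position: [0.5186, -0.1182, 0.2116]
tool_rot: [0.124, 1.563, -0.126]
ft_force: [-0.3, -0.1, -0.3]
grip_width: 0.005
```

Request:
servo_tool --commands '[[[0, 0, 0, 0, -50, 0, 0], [0, 0, 0, 0, -100, 0, 0], [0, 0, 0, 0, -115, 0, 0], [0, 0, 0, 0, -115, 0, 0]]]'

```text
time: 33.8
position: [0.4994, -0.2318, 0.2088]
tool_rot: [0.125, 1.566, -0.127]
ft_force: [1.0, 0.2, -0.1]
grip_width: 0.004
```

```bash
python3 - <<'E'
from h import *
st()
w,c=snap('wrist','w7.png');s,_=snap('side','s7.png');t,_=snap('top','t7.png')
cv2.imwrite('pics/c7.png',np.hstack([w[:260,100:430],cv2.resize(s[140:270,100:320],(440,260))])[:,:,::-1])
b=np.array([.5325,-.031]); r=np.radians(-8.93)
ex=np.array([np.cos(r),np.sin(r)]);ey=np.array([-np.sin(r),np.cos(r)])
for n,im in(('w1',cv2.imread('pics/w7.png')),):
  for x in(-30,0,30):
    for lo,hi in((-14,8),(-166,-146)):
      print(x,lo,[int(cv2.getRectSubPix(im,(1,1),proj(c,(*(b+ex*x/1000+ey*y/1000),.061)))[0,0,2]) for y in range(lo,hi)])
E
python3 lid.py
```

```text
t 33.8 p [ 0.4994 -0.2318  0.2088] rv [ 0.1252  1.5663 -0.1271] f [ 1.04  0.16 -0.06] g 0.004
[[ 7.000e-04  1.599e-01  9.871e-01]
 [-1.300e-03  9.871e-01 -1.599e-01]
 [-1.000e+00 -1.100e-03  9.000e-04]]
-30 -14 [221, 221, 221, 221, 221, 221, 221, 221, 221, 221, 222, 222, 222, 222, 222, 222, 222, 222, 222, 222, 222, 222]
-30 -166 [144, 131, 112, 95, 88, 90, 91, 91, 89, 94, 125, 176, 213, 224, 225, 224, 224, 224, 224, 224]
0 -14 [216, 216, 216, 216, 216, 216, 216, 216, 216, 216, 216, 216, 216, 216, 216, 216, 216, 216, 216, 216, 216, 216]
0 -166 [148, 134, 113, 95, 89, 89, 91, 90, 88, 93, 123, 170, 205, 217, 218, 217, 217, 216, 216, 216]
30 -14 [207, 207, 207, 207, 207, 208, 208, 208, 208, 208, 208, 208, 209, 209, 209, 209, 209, 209, 209, 209, 210, 210]
30 -166 [144, 131, 111, 94, 88, 88, 89, 90, 88, 91, 121, 165, 198, 210, 210, 209, 209, 209, 209, 209]
t 33.95 p [ 0.5006 -0.2286  0.2084] rv [ 0.1216  1.5668 -0.1217] f [-0.13  0.94  0.43] g 0.003
[[ 5.000e-04  1.543e-01  9.880e-01]
 [-1.000e-04  9.880e-01 -1.543e-01]
 [-1.000e+00 -1.000e-04  5.000e-04]]
-42 lid y range -158 -4 155
-36 lid y range -157 116 167
36 lid y range -157 -5 153
42 lid y range -157 -7 151
finger box xy [np.float64(-0.8752061791116618), np.float64(-200.2046936363633)]
```

View pics/c7.png

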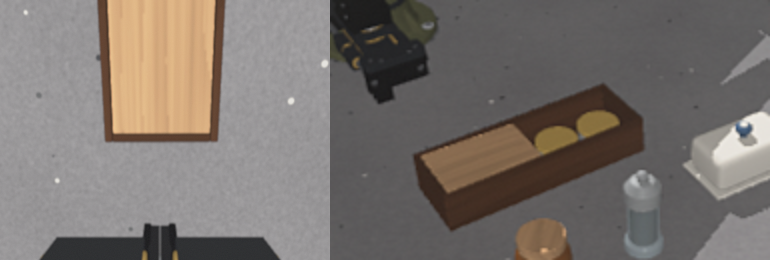

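The lid's −y edge sits right against the end wall: the rim spans about 8.5 mm against 9 mm nominal, and nothing else has moved. Handing in.

```bash
python3 -c "
from h import *
a=cv2.imread('pics/top0.png').astype(int);b=cv2.imread('pics/t7.png').astype(int)
d=(abs(a-b).max(2)>40).astype(np.uint8); x=d[170:240,260:385]; print('diff px in box area',x.sum(), 'others',d[115:160,220:390].sum(), d[180:245,415:445].sum())
close_job()"
```

```text
diff px in box area 2 others 1352 1536
the job is handed in; nothing more can be done
```

The scoop is in the cork-lined bay with the lid fully home over it, and I handed the job in at about 34 s of the 72 s allowed.

**What I did**
1. I pressed a shut fingertip on the lid (readings of 9 to 14 N) and slid it to the far stop. The drag force rose there and the tip stopped advancing.
2. I took the scoop nearest the base, which was 0.67 m away against about 0.76 m for the other two.
3. I gripped its handle just behind the bowl, lowered it until it touched the bay floor, eased off and then released it. The touch peaked at about 10 N.
4. I slid the lid back (9 to 13 N) to the home stop. There the sideways force rose from 5.5 to 9.3 N and the fingertip began to slip.

**Last checks**
- **Scoop:** before I closed the lid, the pictures showed it flat, centred and right way up.
- **Lid:** afterwards its end sat against the end wall, with about 8.5 mm of rim showing against 9 mm nominal. The box area in the top picture matched the starting one apart from 2 pixels.
- **Other objects:** the start-to-end top-picture comparison did not come out clean. It showed about 1,350 changed pixels around the butter dish lid, grinder and jar, and about 1,540 around the garlic press. I put this down to the arm and its shadow having moved, but did not confirm it. I never commanded the arm near those things, and in the last side view the butter dish lid, grinder and jar looked untouched. The garlic press was not in that view.
- **Box position:** two camera estimates disagreed by up to 4 mm along the box, well inside the 10 mm of room at each end of the scoop.

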